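# Lean the charting tablet on its stand

### The job

In the medicine dispensing room, take the teal tablet computer out of the filing rack and lean it on the blue stand so that the nurse across the table can read it: foot on the ledge just behind the orange lip, centred and square to the stand, its back leaning on the upright backrest and its screen on the lip's side. Set its foot down on the ledge before you let go, do not drop it; leave the clipboard and the picture as they stand in the rack.

Things in the scene. Friction and masses are not known exactly. Their poses are not given: they have to be found in the camera images.
- tablet: Teal-cased tablet, 350 g: board 10 mm thick (x), 100 wide (y), 190 tall (z). Origin: centre of its foot. +x out of the dark screen, +z to its upper edge; back plain teal. Starts upright in a slot of the fixed grey rack, screen away from the robot, foot 10 mm above the table, slot walls up to 45 mm: lift it straight up. Boards stand in a row along y, 130 mm apart. Pinch its thickness from above.
- stand: Fixed blue stand. Origin: on the table under the ledge; x level from backrest to lip (away from the robot), y along the lip, z up. Ledge top at z=10 mm. Backrest: wall 14 thick, 150 wide, face at x=-25, top at z=115. Orange lip: 10 thick, 160 long, inner face at x=+22, top at z=25. The foot goes in the 47 mm gap; against the lip, it leans 20 degrees back on the backrest's top edge.
- clipboard: Bystander: brown wooden clipboard with white paper and a steel clip, 10 x 90 x 130 mm, upright in another slot of the rack, its top 140 mm above the table, same axes as the tablet; origin at the centre of its foot. Leave it.
- picture: Bystander: small black-framed picture of a lighthouse, 10 x 100 x 130 mm, upright in the remaining slot, its top also 140 mm up, same axes; origin at the centre of its foot. Leave it.
Mind the look-alikes: they are no part of the job. What is shaped like the tablet but pink is not meant. Several things have the shape of the stand; the one meant has the colours described above.

How it is judged:
By the outcome, as a careful person would: the job done as asked, in the order asked, and still so for the second after the job is handed in, with the robot touching nothing.
It also fails if it takes over 42 s, if anything falls off the work surface, if the arm or the gripper's body presses on something with over 40 N, if the wrist force passes 120 N, or if a joint passes its speed limit or range.

### The arm

A 6-joint arm with a two-finger parallel gripper is mounted at the origin on the work surface. World frame = base frame: x ahead of the robot, y to its left, z up, the work surface at z = 0. Lengths are in m, angles in rad, forces in N, time in s.
With the tool pointing down it reaches from about 0.375 to 0.9 m from the base axis. Payload 3.1 kg.
Tool frame: the origin (TCP) lies midway between the tips of the shut fingers; the grasp point (between the pads) lies 19 mm behind it (manip.grasp_offset is the distance from the TCP to the grasp point, in m); z points along the fingers, y is the line along which they close (so a half turn about z gives the same grasp; the last joint's range is limited). The gripper opens to 85 mm and grips with 20 to 120 N. Pads are 22 mm wide; open, the fingers measure 114 mm over their backs; the gripper's body (76 mm by 85 mm) begins 54 mm behind the grasp point. The pads swing forward as they close: fully open they stand 13 mm farther back than shut.
Start: joints at [-1.335, 0.527, 1.433, -0, 1.181, -0.178], TCP at [0.252, -0.572, 0.231] pointing down, gripper open.
Joint ranges: [-3.08, 3.08], [-0.75, 2.2], [0.22, 2.44], [-1.43, 4.57], [0, 2.65], [-2.85, 2.85]. Speed limits (rad/s): [2.79, 2.79, 3.14, 3.14, 3.14, 3.14].

### API

Orientations are given as a unit quaternion [x, y, z, w].
In Python, from station import sensors, cams, order, manip gives the robot as it stands.
- The arm moves only by the tool move_arm, never from a script. Its argument "targets" is a list of rows, each an object of numbers: "dx", "dy", "dz": the shift along the world's x, y, z normalised to -1 to 1, where 1 is 25 mm; "rx", "ry", "rz": the turn, a rotation vector about the world's x, y, z normalised to -1 to 1, where 1 is 30 degrees. A call has exactly 10 rows; each row shifts and turns the commanded pose from where the row before left it; what a row does not reach is not made up. A row lasts 1/8 s, in which the tool goes at most 62.5 mm and 10.7 degrees, less where a joint would pass 70% of its speed; a pose out of reach is approached as far as the arm can. A call with a number of a shift or a turn outside -1 to 1 is refused whole. A call with a gripper value outside its range is refused whole. "claw" is the opening in per cent of the stroke, from 0 (shut) to 100 (fully open), set as the call begins (left out, the last holds). The fingers move at their own pace and stop on an object; "newtons" is the grip in N (left out, the last holds). Time passes only in rows, so rows that do not move let the fingers close, or fill a call up. It gives the time, the measured TCP pose, the force, the opening and the grip force at its end, in the units of the state.
- sensors.sense(): the state, without advancing time (a new reading comes with each control period).
- cams.snapshot(name): name is "scene" or "side" or "wrist"; returns the picture (480x640x3 uint8, red, green, blue); there is no depth.
- cams.camera_model(name): a dict with "fx", "fy", "cx", "cy" (pixels), "distortion" ([k1, k2, p1, p2, k3] as OpenCV has them; the pictures are not rectified), "extrinsics" (4x4, takes a point from world to camera coordinates). Camera axes: x right, y down, z forward; pixel columns grow to the right and rows downward; lengths in m; the calibration is good to about 2 mm. A picture is of the moment at which its call begins: read the wrist's pose just before it. camera_model takes no time and is no camera call; for the wrist camera it gives the pose at the moment of the call.
- order.sign_off(): hands the job in; it is judged then, once.
The state is a dict: "t": time; "q": joint angles; "qd": joint speeds; "tau": joint torques, N m; "tcp_pos": TCP position; "tool_rot": TCP orientation; "force": force on the tool from outside, world axes, zero at the start; "ft_torque": the same for the moment, N m; "finger_gap": opening from 0.0 (shut) to 1.0 (fully open); "gripper_force": force on a finger pad.
Only numpy, scipy, OpenCV 4.12 (cv2) and the standard library are available. Lean on these libraries where they do the work, as an engineer would, in place of code of your own. Each camera call takes 0.05 s, during which the arm holds its last target. There are 200 camera calls.

## Working session

There is one attempt and no reset: what is moved stays moved. The work goes in short steps, Python scripts to look and compute and a tool call to move; the robot and the scene stay as the last step left them, time stands still between calls to the robot, and variables do not carry over. Pictures are saved under pics/ and viewed, at most 10 in all, crops included, and the job is handed in when it is done.

Besides the shell and the picture viewer there is one more tool, called after "Call:" as a command line: name --argument value ..., lists and objects as JSON in quotes. move_arm: Moves the arm, as the interface text tells. Scaled input: -1 to 1 covers 25 mm each way for a shift and 30 degrees each way for a turn. Its arguments: {"type":"object","properties":{"targets":{"type":"array"},"claw":{"type":"number"},"newtons":{"type":"number"}},"required":["targets"]}

```bash
mkdir -p pics; python3 - <<'E'
from station import sensors,cams,manip
import cv2,numpy as np
for n in ["scene","side"]:
    im=cams.snapshot(n); cv2.imwrite(f"pics/{n}0.png",im[:,:,::-1]); m=cams.camera_model(n)
    E=np.array(m["extrinsics"]); print(n,m["fx"],m["distortion"],"pos",(-E[:3,:3].T@E[:3,3]).round(3))
s=sensors.sense(); print(s["t"],s["tool_rot"],s["finger_gap"])
E
```

```text
scene 504.2024353368052 [-0.12949861  0.          0.          0.          0.        ] pos [0.735 0.413 0.948]
side 527.0912328455172 [-0.01973504  0.          0.          0.          0.        ] pos [0.25  0.825 0.646]
0.1 [ 9.78568565e-01  2.05918977e-01 -3.76378374e-05 -9.67646013e-04] 0.9977368579494431
```

View pics/scene0.png

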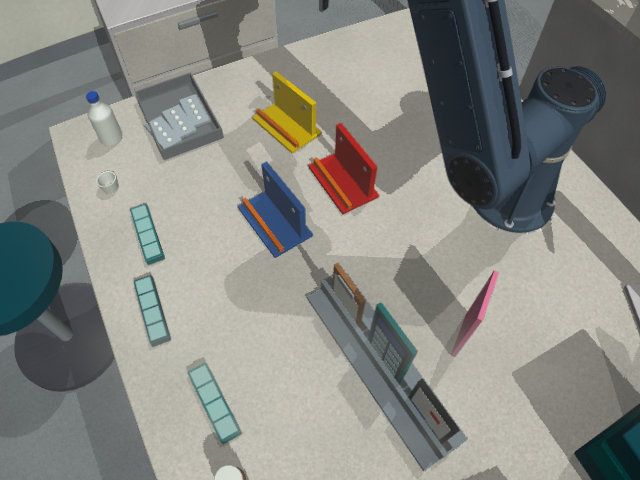

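View pics/side0.png

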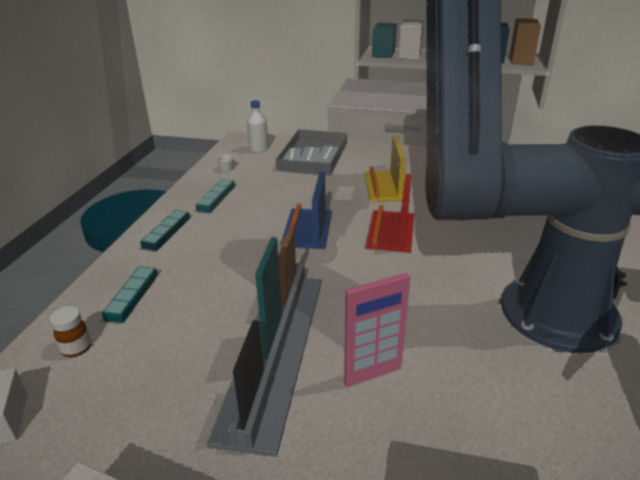

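The scene view shows the blue stand around (275,212) px, the tablet at (393,342) in the middle slot of the rack, the clipboard at (348,292) and the picture at (433,410). The side view shows the tablet at (270,300) and the stand at (308,215). I'll zoom in for the corners.

```bash
python3 - <<'E'
import cv2,numpy as np
a=cv2.imread("pics/scene0.png");b=cv2.imread("pics/side0.png")
f=lambda i,x,y:cv2.resize(i[y:y+100,x:x+100],(400,400),interpolation=cv2.INTER_CUBIC)
cv2.imwrite("pics/c1.png",np.hstack([f(a,345,290),f(a,230,160)]))
cv2.imwrite("pics/c2.png",np.hstack([cv2.resize(b[225:375,230:330],(400,600),interpolation=cv2.INTER_CUBIC),cv2.resize(b[165:265,265:345],(400,500),interpolation=cv2.INTER_CUBIC)[:500].copy() if 0 else cv2.resize(b[165:285,265:345],(400,600),interpolation=cv2.INTER_CUBIC)]))
E
```

```text
(no output)
```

View pics/c1.png

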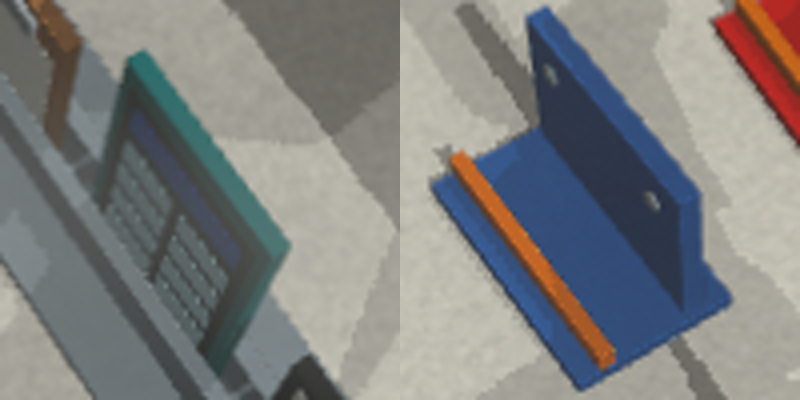

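The left crop shows the tablet's top face at (130,58), (147,52), (290,245), (272,258). The right crop shows the backrest top at (528,15), (547,8), (702,192), (682,200), and the lip top from (457,155) to (610,355).

```bash
cat > h.py <<'E'
import cv2,numpy as np
from station import cams
def cast(name,px,z,m=None):
    m=m or cams.camera_model(name); K=np.array([[m["fx"],0,m["cx"]],[0,m["fy"],m["cy"]],[0,0,1]]);E=np.array(m["extrinsics"])
    u=cv2.undistortPoints(np.array(px,float).reshape(-1,1,2),K,np.array(m["distortion"])).reshape(-1,2)
    d=np.c_[u,np.ones(len(u))]@E[:3,:3]; c=-E[:3,:3].T@E[:3,3]
    return c+d*((z-c[2])/d[:,2])[:,None]
E
python3 - <<'E'
from h import *
def show(n,P):
    print(n,P[:,:2].round(4).tolist(),"mean",P[:,:2].mean(0).round(4))
    L=(P[2]+P[3]-P[0]-P[1])/2; print(" len",np.linalg.norm(L).round(4),"ang of long axis",np.degrees(np.arctan2(L[1],L[0])).round(2))
A=lambda l,ox,oy:[(ox+x/4-.375,oy+y/4-.375) for x,y in l]
show("tab",cast("scene",A([(130,58),(147,52),(290,245),(272,258)],345,290),.2))
show("back",cast("scene",A([(128,15),(147,8),(302,192),(282,200)],230,160),.115))
show("lip",cast("scene",A([(52,158),(63,152),(215,352),(205,356)],230,160),.025))
show("ledge",cast("scene",A([(32,185),(32,185),(180,388),(180,388)],230,160),.010))
b=cams.camera_model("wrist");E=np.array(b["extrinsics"]);print((-E[:3,:3].T@E[:3,3]),E[2,:3],b["fx"])
E
```

```text
tab [[0.4931, 0.1602], [0.4856, 0.1611], [0.4783, 0.2576], [0.4873, 0.2587]] mean [0.4861 0.2094]
 len 0.0977 ang of long axis 93.86
back [[0.5173, -0.2639], [0.5062, -0.2637], [0.4862, -0.1176], [0.4973, -0.1178]] mean [ 0.5018 -0.1908]
 len 0.1475 ang of long axis 97.8
lip [[0.5746, -0.2607], [0.5674, -0.2617], [0.5469, -0.1032], [0.5527, -0.1034]] mean [ 0.5604 -0.1823]
 len 0.1593 ang of long axis 97.65
ledge [[0.5895, -0.2593], [0.5895, -0.2593], [0.57, -0.0999], [0.57, -0.0999]] mean [ 0.5798 -0.1796]
 len 0.1606 ang of long axis 96.97
[ 0.32807338 -0.5394341   0.37353276] [-0.2965317  -0.12714759 -0.94652123] 331.25482226345446
```

```bash
python3 - <<'E'
from station import manip,sensors
print([a for a in dir(manip) if a[0]!='_'],manip.grasp_offset,sensors.sense()["tcp_pos"])
E
```

```text
['PlanningError', 'grasp_offset'] 0.0187 [ 0.25173487 -0.57137208  0.23043267]
```

Call:
move_arm --targets '[{"dx": 0.3, "dy": 0.96, "dz": 0.4, "rz": 0.078}, {"dx": 0.3, "dy": 0.96, "dz": 0.4, "rz": 0.078}, {"dx": 0.3, "dy": 0.96, "dz": 0.4, "rz": 0.078}, {"dx": 0.3, "dy": 0.96, "dz": 0.4, "rz": 0.078}, {"dx": 0.3, "dy": 0.96, "dz": 0.4, "rz": 0.078}, {"dx": 0.3, "dy": 0.96, "dz": 0.4, "rz": 0.078}, {"dx": 0.3, "dy": 0.96, "dz": 0.4, "rz": 0.078}, {"dx": 0.3, "dy": 0.96, "dz": 0.4, "rz": 0.078}, {"dx": 0.3, "dy": 0.96, "dz": 0, "rz": 0.078}, {"dx": 0.3, "dy": 0.96, "dz": 0, "rz": 0.078}]' --claw 100

```text
schema error: expected keys dx, dy, dz, rx, ry, rz
```

Call:
move_arm --targets '[{"dx": 0.3, "dy": 0.96, "rz": 0.078}, {"dx": 0.3, "dy": 0.96, "rz": 0.078}, {"dx": 0.3, "dy": 0.96, "rz": 0.078}, {"dx": 0.3, "dy": 0.96, "rz": 0.078}, {"dx": 0.3, "dy": 0.96, "rz": 0.078}, {"dx": 0.3, "dy": 0.96, "rz": 0.078}, {"dx": 0.3, "dy": 0.96, "rz": 0.078}, {"dx": 0.3, "dy": 0.96, "rz": 0.078}, {"dx": 0.3, "dy": 0.96, "rz": 0.078}, {"dx": 0.3, "dy": 0.96, "rz": 0.078}]'

```text
schema error: expected keys dx, dy, dz, rx, ry, rz
```

Call:
move_arm --targets '[{"dx": 0.3, "dy": 0.96, "rz": 0.078}, {"dx": 0.3, "dy": 0.96, "rz": 0.078}, {"dx": 0.3, "dy": 0.96, "rz": 0.078}, {"dx": 0.3, "dy": 0.96, "rz": 0.078}, {"dx": 0.3, "dy": 0.96, "rz": 0.078}, {"dx": 0.3, "dy": 0.96, "rz": 0.078}, {"dx": 0.3, "dy": 0.96, "rz": 0.078}, {"dx": 0.3, "dy": 0.5, "rz": 0.078}, {"dx": 0.3, "dy": 0.2, "rz": 0.078}, {"dx": 0.3, "dy": 0, "rz": 0.078}]'

```text
schema error: expected keys dx, dy, dz, rx, ry, rz
```

```bash
python3 - <<'E'
from station import sensors,cams
import cv2,numpy as np
s=sensors.sense(); print(s["t"],s["tcp_pos"],s["tool_rot"])
cv2.imwrite("pics/w1.png",cams.snapshot("wrist")[:,:,::-1])
E
```

```text
0.1 [ 0.25173487 -0.57137208  0.23043267] [ 9.78568565e-01  2.05918977e-01 -3.76378374e-05 -9.67646013e-04]
```

View pics/w1.png

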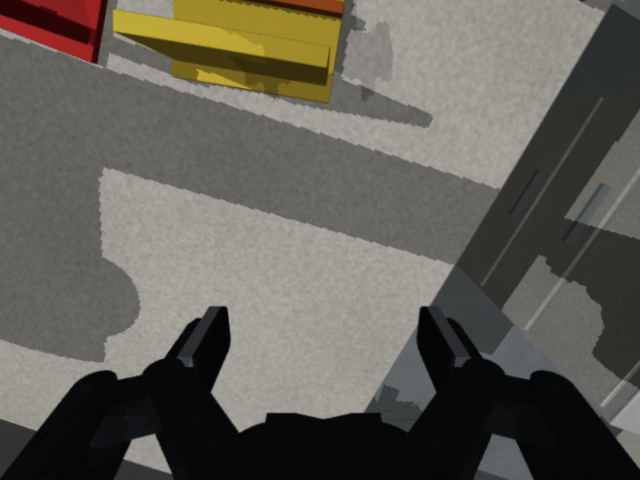

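The moves were refused because every row needs all six keys. The wrist picture, taken from the start pose, shows the fingers at (210,350) and (440,350) px with the yellow stand at the top.

Call:
move_arm --targets '[{"dx": 0.3, "dy": 0.96, "dz": 0.4, "rx": 0, "ry": 0, "rz": 0.078}, {"dx": 0.3, "dy": 0.96, "dz": 0.4, "rx": 0, "ry": 0, "rz": 0.078}, {"dx": 0.3, "dy": 0.96, "dz": 0.4, "rx": 0, "ry": 0, "rz": 0.078}, {"dx": 0.3, "dy": 0.96, "dz": 0.4, "rx": 0, "ry": 0, "rz": 0.078}, {"dx": 0.3, "dy": 0.96, "dz": 0.4, "rx": 0, "ry": 0, "rz": 0.078}, {"dx": 0.3, "dy": 0.96, "dz": 0.4, "rx": 0, "ry": 0, "rz": 0.078}, {"dx": 0.3, "dy": 0.96, "dz": 0.4, "rx": 0, "ry": 0, "rz": 0.078}, {"dx": 0.3, "dy": 0.96, "dz": 0.4, "rx": 0, "ry": 0, "rz": 0.078}, {"dx": 0.3, "dy": 0.96, "dz": 0, "rx": 0, "ry": 0, "rz": 0.078}, {"dx": 0.3, "dy": 0.96, "dz": 0, "rx": 0, "ry": 0, "rz": 0.078}]' --claw 100

```text
t: 1.4
tcp_pos: [0.3274, -0.3305, 0.3119]
tool_rot: [0.916, 0.401, 0.0, 0.0]
force: [0.3, -0.7, -1.0]
finger_gap: 1.002
gripper_force: 0.0
```

Call:
move_arm --targets '[{"dx": 0.3, "dy": 0.96, "dz": 0, "rx": 0, "ry": 0, "rz": 0.078}, {"dx": 0.3, "dy": 0.96, "dz": 0, "rx": 0, "ry": 0, "rz": 0.078}, {"dx": 0.3, "dy": 0.96, "dz": 0, "rx": 0, "ry": 0, "rz": 0.078}, {"dx": 0.3, "dy": 0.96, "dz": 0, "rx": 0, "ry": 0, "rz": 0.078}, {"dx": 0.3, "dy": 0.96, "dz": 0, "rx": 0, "ry": 0, "rz": 0.078}, {"dx": 0.3, "dy": 0.96, "dz": 0, "rx": 0, "ry": 0, "rz": 0.078}, {"dx": 0.3, "dy": 0.96, "dz": 0, "rx": 0, "ry": 0, "rz": 0.078}, {"dx": 0.3, "dy": 0.96, "dz": 0, "rx": 0, "ry": 0, "rz": 0.078}, {"dx": 0.3, "dy": 0.96, "dz": 0, "rx": 0, "ry": 0, "rz": 0.078}, {"dx": 0.3, "dy": 0.96, "dz": 0, "rx": 0, "ry": 0, "rz": 0.078}]'

```text
t: 2.65
tcp_pos: [0.4019, -0.0905, 0.3117]
tool_rot: [0.815, 0.579, 0.0, 0.0]
force: [-0.0, -0.3, -0.4]
finger_gap: 1.001
gripper_force: 0.0
```

Call:
move_arm --targets '[{"dx": 0.3, "dy": 0.96, "dz": 0, "rx": 0, "ry": 0, "rz": 0.078}, {"dx": 0.3, "dy": 0.96, "dz": 0, "rx": 0, "ry": 0, "rz": 0.078}, {"dx": 0.3, "dy": 0.96, "dz": 0, "rx": 0, "ry": 0, "rz": 0.078}, {"dx": 0.3, "dy": 0.96, "dz": 0, "rx": 0, "ry": 0, "rz": 0.078}, {"dx": 0.3, "dy": 0.96, "dz": 0, "rx": 0, "ry": 0, "rz": 0.078}, {"dx": 0.3, "dy": 0.96, "dz": 0, "rx": 0, "ry": 0, "rz": 0.078}, {"dx": 0.3, "dy": 0.96, "dz": 0, "rx": 0, "ry": 0, "rz": 0.078}, {"dx": 0.3, "dy": 0.5, "dz": 0, "rx": 0, "ry": 0, "rz": 0.078}, {"dx": 0.3, "dy": 0.2, "dz": 0, "rx": 0, "ry": 0, "rz": 0.078}, {"dx": 0.3, "dy": 0, "dz": 0, "rx": 0, "ry": 0, "rz": 0.078}]'

```text
t: 3.9
tcp_pos: [0.4773, 0.0936, 0.3114]
tool_rot: [0.681, 0.732, -0.0, 0.0]
force: [0.6, -0.3, 0.4]
finger_gap: 1.001
gripper_force: 0.0
```

```bash
python3 - <<'E'
from station import sensors,cams
import cv2,numpy as np
s=sensors.sense(); print(s["t"],s["tcp_pos"],s["tool_rot"])
cv2.imwrite("pics/w2.png",cams.snapshot("wrist")[:,:,::-1])
E
```

```text
3.9 [0.47728594 0.09355734 0.31138305] [ 6.81123934e-01  7.32168107e-01 -1.33280319e-04  1.77765488e-04]
```

View pics/w2.png

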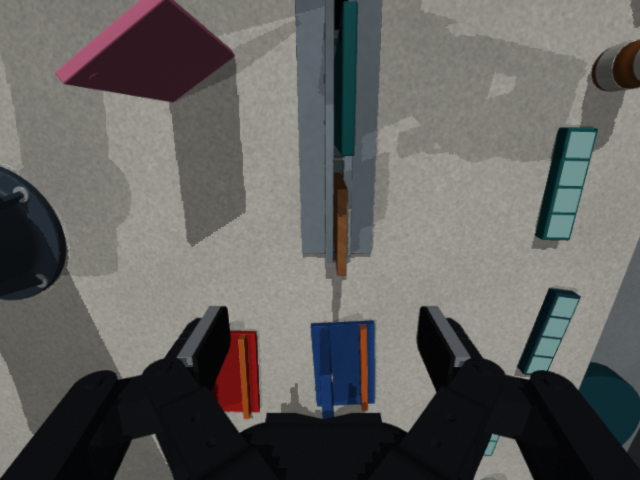

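The wrist view shows the tablet as a teal strip at columns 343–356 and rows 0–155, with the clipboard at (341,225) px and the stand at (344,362) px. I still need about 116 mm in y; first I'll measure the tablet strip from this view.

```bash
python3 - <<'E'
from h import *
im=cv2.imread("pics/w2.png"); h=cv2.cvtColor(im,cv2.COLOR_BGR2HSV)
for v in [5,30,60,90,120,145,152]:
    print(v,[(u,*h[v,u]) for u in range(330,360,2)] if v in(60,) else "", [u for u in range(325,365) if 78<h[v,u,0]<98 and h[v,u,1]>120][::100], [u for u in range(325,365) if 78<h[v,u,0]<98 and h[v,u,1]>120][-1:])
P=lambda l,z:cast("wrist",l,z)[:,:2].round(4).tolist()
print("tab",P([(343,2),(356,2),(343,155),(354,155)],.2))
print("clip",P([(336,174),(347,174),(337,275),(346,275)],.14))
print("back",P([(320.5,330),(330.5,330)],.115),"lip",P([(361,324),(367,324),(363,410),(369,410)],.025),"ledge",P([(312,323),(374,320),(375,404),(317,407)],.01))
E
```

```text
5  [342] [356]
30  [341] [356]
60 [(330, np.uint8(102), np.uint8(36), np.uint8(93)), (332, np.uint8(102), np.uint8(37), np.uint8(90)), (334, np.uint8(93), np.uint8(88), np.uint8(32)), (336, np.uint8(92), np.uint8(213), np.uint8(18)), (338, np.uint8(90), np.uint8(225), np.uint8(17)), (340, np.uint8(90), np.uint8(213), np.uint8(18)), (342, np.uint8(90), np.uint8(210), np.uint8(34)), (344, np.uint8(91), np.uint8(188), np.uint8(61)), (346, np.uint8(91), np.uint8(184), np.uint8(65)), (348, np.uint8(91), np.uint8(191), np.uint8(64)), (350, np.uint8(91), np.uint8(187), np.uint8(64)), (352, np.uint8(90), np.uint8(186), np.uint8(63)), (354, np.uint8(90), np.uint8(188), np.uint8(61)), (356, np.uint8(93), np.uint8(86), np.uint8(62)), (358, np.uint8(102), np.uint8(37), np.uint8(90))] [335] [355]
90  [335] [354]
120  [335] [354]
145  [335] [353]
152  [340] [353]
tab [[0.4799, 0.2555], [0.4884, 0.2562], [0.4887, 0.1575], [0.4969, 0.1581]]
clip [[0.4875, 0.1357], [0.4978, 0.1364], [0.4973, 0.0324], [0.5066, 0.0331]]
back [[0.4858, -0.0519], [0.4977, -0.0511]] lip [[0.5492, -0.0973], [0.5582, -0.0967], [0.5709, -0.2629], [0.5809, -0.2622]] ledge [[0.4759, -0.1104], [0.5711, -0.0983], [0.5934, -0.2635], [0.4946, -0.277]]
```

Call:
move_arm --targets '[{"dx": 0.05, "dy": 0.6, "dz": 0, "rx": 0, "ry": 0, "rz": 0}, {"dx": 0.05, "dy": 0.6, "dz": 0, "rx": 0, "ry": 0, "rz": 0}, {"dx": 0.05, "dy": 0.6, "dz": 0, "rx": 0, "ry": 0, "rz": 0}, {"dx": 0.05, "dy": 0.6, "dz": 0, "rx": 0, "ry": 0, "rz": 0}, {"dx": 0.05, "dy": 0.6, "dz": 0, "rx": 0, "ry": 0, "rz": 0}, {"dx": 0.05, "dy": 0.6, "dz": 0, "rx": 0, "ry": 0, "rz": 0}, {"dx": 0.05, "dy": 0.6, "dz": 0, "rx": 0, "ry": 0, "rz": 0}, {"dx": 0, "dy": 0.4, "dz": 0, "rx": 0, "ry": 0, "rz": 0}, {"dx": 0, "dy": 0, "dz": 0, "rx": 0, "ry": 0, "rz": 0}, {"dx": 0, "dy": 0, "dz": 0, "rx": 0, "ry": 0, "rz": 0}]'

```text
t: 5.2
tcp_pos: [0.4856, 0.2083, 0.3112]
tool_rot: [0.682, 0.731, -0.0, 0.0]
force: [0.8, -0.2, 0.9]
finger_gap: 1.002
gripper_force: 0.0
```

Call:
move_arm --targets '[{"dx": 0.06, "dy": 0, "dz": -0.69, "rx": 0, "ry": 0, "rz": 0.02}, {"dx": 0, "dy": 0, "dz": -0.69, "rx": 0, "ry": 0, "rz": 0}, {"dx": 0, "dy": 0, "dz": -0.69, "rx": 0, "ry": 0, "rz": 0}, {"dx": 0, "dy": 0, "dz": -0.69, "rx": 0, "ry": 0, "rz": 0}, {"dx": 0, "dy": 0, "dz": -0.69, "rx": 0, "ry": 0, "rz": 0}, {"dx": 0, "dy": 0, "dz": -0.69, "rx": 0, "ry": 0, "rz": 0}, {"dx": 0, "dy": 0, "dz": -0.69, "rx": 0, "ry": 0, "rz": 0}, {"dx": 0, "dy": 0, "dz": -0.69, "rx": 0, "ry": 0, "rz": 0}, {"dx": 0, "dy": 0, "dz": -0.69, "rx": 0, "ry": 0, "rz": 0}, {"dx": 0, "dy": 0, "dz": 0, "rx": 0, "ry": 0, "rz": 0}]'

```text
t: 6.45
tcp_pos: [0.4863, 0.2078, 0.1551]
tool_rot: [0.679, 0.734, -0.001, -0.001]
force: [0.3, -0.2, -0.3]
finger_gap: 1.001
gripper_force: 0.0
```

Call:
move_arm --targets '[{"dx": 0, "dy": 0, "dz": 0, "rx": 0, "ry": 0, "rz": 0}, {"dx": 0, "dy": 0, "dz": 0, "rx": 0, "ry": 0, "rz": 0}, {"dx": 0, "dy": 0, "dz": 0, "rx": 0, "ry": 0, "rz": 0}, {"dx": 0, "dy": 0, "dz": 0, "rx": 0, "ry": 0, "rz": 0}, {"dx": 0, "dy": 0, "dz": 0, "rx": 0, "ry": 0, "rz": 0}, {"dx": 0, "dy": 0, "dz": 0, "rx": 0, "ry": 0, "rz": 0}, {"dx": 0, "dy": 0, "dz": 0, "rx": 0, "ry": 0, "rz": 0}, {"dx": 0, "dy": 0, "dz": 0, "rx": 0, "ry": 0, "rz": 0}, {"dx": 0, "dy": 0, "dz": 0, "rx": 0, "ry": 0, "rz": 0}, {"dx": 0, "dy": 0, "dz": 0, "rx": 0, "ry": 0, "rz": 0}]' --claw 0 --newtons 50

```text
t: 7.7
tcp_pos: [0.4875, 0.2087, 0.1565]
tool_rot: [0.678, 0.735, 0.0, 0.0]
force: [-1.2, 1.1, 6.2]
finger_gap: 0.11
gripper_force: 49.9
```

Call:
move_arm --targets '[{"dx": 0, "dy": 0, "dz": 0.4, "rx": 0, "ry": 0, "rz": 0}, {"dx": 0, "dy": 0, "dz": 0.7, "rx": 0, "ry": 0, "rz": 0}, {"dx": 0, "dy": 0, "dz": 0.8, "rx": 0, "ry": 0, "rz": 0}, {"dx": 0, "dy": 0, "dz": 0.8, "rx": 0, "ry": 0, "rz": 0}, {"dx": 0, "dy": 0, "dz": 0.8, "rx": 0, "ry": 0, "rz": 0}, {"dx": 0, "dy": 0, "dz": 0.8, "rx": 0, "ry": 0, "rz": 0}, {"dx": 0, "dy": 0, "dz": 0.8, "rx": 0, "ry": 0, "rz": 0}, {"dx": 0, "dy": 0, "dz": 0.8, "rx": 0, "ry": 0, "rz": 0}, {"dx": 0, "dy": 0, "dz": 0.8, "rx": 0, "ry": 0, "rz": 0}, {"dx": 0, "dy": 0, "dz": 0.5, "rx": 0, "ry": 0, "rz": 0}]'

```text
t: 8.95
tcp_pos: [0.4867, 0.2084, 0.3365]
tool_rot: [0.678, 0.735, -0.0, -0.0]
force: [-0.0, -0.5, -3.2]
finger_gap: 0.111
gripper_force: 48.9
```

Call:
move_arm --targets '[{"dx": 0.03, "dy": -0.5, "dz": 0, "rx": 0, "ry": 0, "rz": 0.01}, {"dx": 0.03, "dy": -0.94, "dz": 0, "rx": 0, "ry": 0, "rz": 0.01}, {"dx": 0.03, "dy": -0.94, "dz": 0, "rx": 0, "ry": 0, "rz": 0.01}, {"dx": 0.03, "dy": -0.94, "dz": 0, "rx": 0, "ry": 0, "rz": 0.01}, {"dx": 0.03, "dy": -0.94, "dz": 0, "rx": 0, "ry": 0, "rz": 0.01}, {"dx": 0.03, "dy": -0.94, "dz": 0, "rx": 0, "ry": 0, "rz": 0.01}, {"dx": 0.03, "dy": -0.94, "dz": 0, "rx": 0, "ry": 0, "rz": 0.01}, {"dx": 0.03, "dy": -0.94, "dz": 0, "rx": 0, "ry": 0, "rz": 0.01}, {"dx": 0.03, "dy": -0.94, "dz": 0, "rx": 0, "ry": 0, "rz": 0.01}, {"dx": 0.03, "dy": -0.94, "dz": 0, "rx": 0, "ry": 0, "rz": 0.01}]'

```text
t: 10.2
tcp_pos: [0.4935, -0.0168, 0.3347]
tool_rot: [0.659, 0.752, -0.001, -0.001]
force: [-0.2, 0.5, -2.9]
finger_gap: 0.107
gripper_force: 48.8
```

Call:
move_arm --targets '[{"dx": 0.03, "dy": -0.94, "dz": 0, "rx": 0.0088, "ry": -0.066, "rz": 0}, {"dx": 0.03, "dy": -0.94, "dz": 0, "rx": 0.0088, "ry": -0.066, "rz": 0}, {"dx": 0.03, "dy": -0.94, "dz": 0, "rx": 0.0088, "ry": -0.066, "rz": 0}, {"dx": 0.03, "dy": -0.94, "dz": 0, "rx": 0.0088, "ry": -0.066, "rz": 0}, {"dx": 0.03, "dy": -0.94, "dz": 0, "rx": 0.0088, "ry": -0.066, "rz": 0}, {"dx": 0.03, "dy": -0.94, "dz": 0, "rx": 0.0088, "ry": -0.066, "rz": 0}, {"dx": 0.03, "dy": -0.85, "dz": -0.5, "rx": 0.0088, "ry": -0.066, "rz": 0}, {"dx": 0.03, "dy": -0.5, "dz": -0.8, "rx": 0.0088, "ry": -0.066, "rz": 0}, {"dx": 0.03, "dy": 0, "dz": -0.8, "rx": 0.0088, "ry": -0.066, "rz": 0}, {"dx": 0.03, "dy": 0, "dz": -0.5, "rx": 0.0088, "ry": -0.066, "rz": 0}]'

```text
t: 11.45
tcp_pos: [0.5, -0.1901, 0.2685]
tool_rot: [0.649, 0.741, 0.13, 0.112]
force: [0.4, 0.4, -2.5]
finger_gap: 0.108
gripper_force: 48.9
```

```bash
python3 - <<'E'
from station import sensors,cams
import cv2,numpy as np
from scipy.spatial.transform import Rotation as R
a=cams.snapshot("scene")[:,:,::-1];b=cams.snapshot("side")[:,:,::-1]
s=sensors.sense(); print(s["t"],s["tcp_pos"],R.from_quat(s["tool_rot"]).as_matrix().round(3).tolist(),s["force"])
cv2.imwrite("pics/sc3.png",a);cv2.imwrite("pics/sd3.png",b)
f=lambda i,x,y:cv2.resize(i[y:y+200,x:x+133],(400,600),interpolation=cv2.INTER_CUBIC)
cv2.imwrite("pics/c3.png",np.hstack([f(a,220,90),f(b,250,75)]))
E
```

```text
11.55 [ 0.49903464 -0.18928843  0.26786288] [[-0.131, 0.934, 0.332], [0.991, 0.121, 0.049], [0.006, 0.336, -0.942]] [-0.36935867 -0.21019108 -2.27549647]
```

View pics/c3.png

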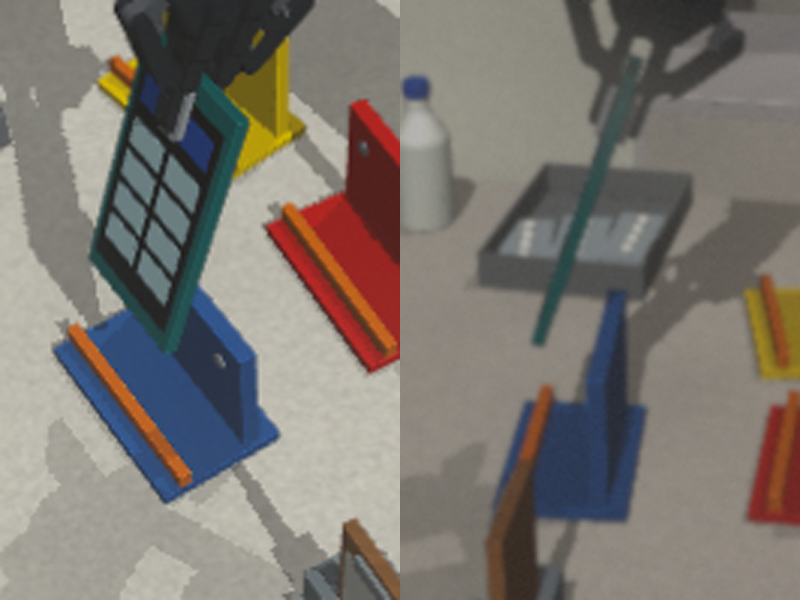

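The left (scene) crop shows the tablet hanging over the stand, with its foot's front corners at about (91,260) and (165,352). The right (side) crop shows it tilted back and clear of the backrest. I'll check the centring numerically.

```bash
python3 - <<'E'
from h import *
A=lambda l:[(220+x/3.0075-.33,90+y/3-.33) for x,y in l]
P=cast("scene",A([(91,260),(165,352)]),.1316); print(P.round(4).tolist(),P.mean(0).round(4))
d=P[1]-P[0];print(np.linalg.norm(d),np.degrees(np.arctan2(d[1],d[0])))
Q=cast("scene",A([(70,328),(84,328),(190,476),(180,487)]),.025);print("lip",Q.round(4).tolist(),Q.mean(0))
ex=np.array([np.cos(np.radians(7.6)),np.sin(np.radians(7.6))]);ey=np.array([-ex[1],ex[0]])
print("stand coords", [( (p[:2]-[.5345,-.186])@ex,(p[:2]-[.5345,-.186])@ey) for p in (P.mean(0),Q.mean(0))])
E
```

```text
[[0.5572, -0.2298, 0.1316], [0.5443, -0.1361, 0.1316]] [ 0.5507 -0.1829  0.1316]
0.09458795427738516 97.82246503754115
lip [[0.5738, -0.2607, 0.025], [0.5644, -0.2558, 0.025], [0.5486, -0.1021, 0.025], [0.5587, -0.0972, 0.025]] [ 0.56139879 -0.17896791  0.025     ]
stand coords [(np.float64(0.016502499104928275), np.float64(0.0008918772166298877)), (np.float64(0.02759253290719754), np.float64(0.0034127757348596864))]
```

Call:
move_arm --targets '[{"dx": 0.12, "dy": 0.02, "dz": -0.5, "rx": 0, "ry": 0, "rz": 0}, {"dx": 0, "dy": 0.02, "dz": -0.6, "rx": 0, "ry": 0, "rz": 0}, {"dx": 0, "dy": 0, "dz": -0.6, "rx": 0, "ry": 0, "rz": 0}, {"dx": 0, "dy": 0, "dz": -0.6, "rx": 0, "ry": 0, "rz": 0}, {"dx": 0, "dy": 0, "dz": -0.6, "rx": 0, "ry": 0, "rz": 0}, {"dx": 0, "dy": 0, "dz": -0.5, "rx": 0, "ry": 0, "rz": 0}, {"dx": 0, "dy": 0, "dz": -0.4, "rx": 0, "ry": 0, "rz": 0}, {"dx": 0, "dy": 0, "dz": -0.3, "rx": 0, "ry": 0, "rz": 0}, {"dx": 0, "dy": 0, "dz": -0.2, "rx": 0, "ry": 0, "rz": 0}, {"dx": 0, "dy": 0, "dz": 0, "rx": 0, "ry": 0, "rz": 0}]'

```text
t: 12.8
tcp_pos: [0.5051, -0.1892, 0.1633]
tool_rot: [0.649, 0.741, 0.131, 0.114]
force: [-0.4, 0.6, -3.0]
finger_gap: 0.112
gripper_force: 48.9
```

```bash
python3 - <<'E'
from station import sensors,cams
import cv2,numpy as np
a=cams.snapshot("scene")[:,:,::-1];b=cams.snapshot("side")[:,:,::-1]
s=sensors.sense(); print(s["t"],s["tcp_pos"],s["force"])
f=lambda i,x,y:cv2.resize(i[y:y+150,x:x+100],(400,600),interpolation=cv2.INTER_CUBIC)
cv2.imwrite("pics/c4.png",np.hstack([f(a,225,130),f(b,265,125)]))
E
```

```text
12.9 [ 0.5053401  -0.18939572  0.16380982] [-0.02224648 -0.74000054 -2.38975343]
```

View pics/c4.png

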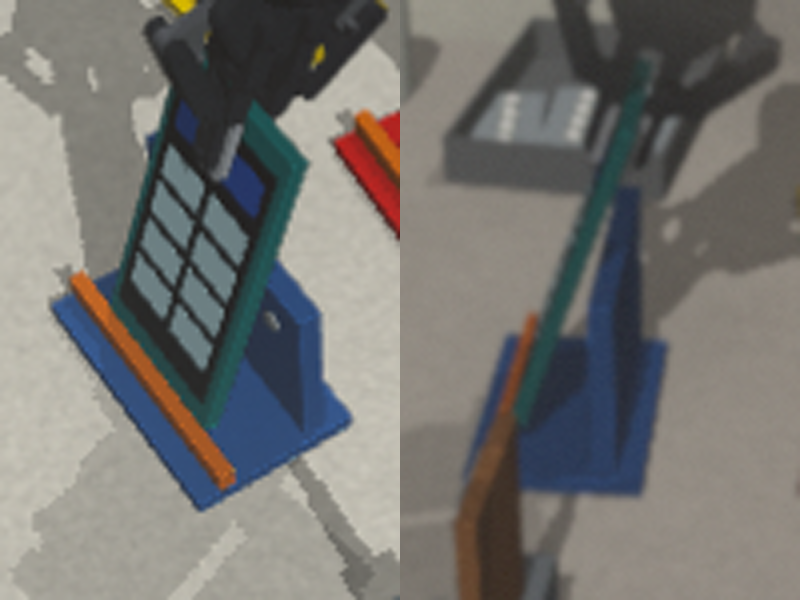

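The scene crop shows the foot just inside the lip, with its corners at (118,297) and (210,428). The side crop shows it close above lip level. It is a few millimetres too near the lip, so I'll shift back and descend gently.

Call:
move_arm --targets '[{"dx": -0.08, "dy": -0.01, "dz": 0, "rx": 0, "ry": 0, "rz": 0}, {"dx": -0.08, "dy": -0.01, "dz": 0, "rx": 0, "ry": 0, "rz": 0}, {"dx": 0, "dy": 0, "dz": -0.08, "rx": 0, "ry": 0, "rz": 0}, {"dx": 0, "dy": 0, "dz": -0.08, "rx": 0, "ry": 0, "rz": 0}, {"dx": 0, "dy": 0, "dz": -0.08, "rx": 0, "ry": 0, "rz": 0}, {"dx": 0, "dy": 0, "dz": -0.08, "rx": 0, "ry": 0, "rz": 0}, {"dx": 0, "dy": 0, "dz": -0.08, "rx": 0, "ry": 0, "rz": 0}, {"dx": 0, "dy": 0, "dz": -0.06, "rx": 0, "ry": 0, "rz": 0}, {"dx": 0, "dy": 0, "dz": 0, "rx": 0, "ry": 0, "rz": 0}, {"dx": 0, "dy": 0, "dz": 0, "rx": 0, "ry": 0, "rz": 0}]'

```text
t: 14.15
tcp_pos: [0.502, -0.1902, 0.1524]
tool_rot: [0.649, 0.741, 0.131, 0.115]
force: [5.2, 1.5, -2.5]
finger_gap: 0.11
gripper_force: 48.9
```

Call:
move_arm --targets '[{"dx": 0.03, "dy": 0, "dz": 0, "rx": 0, "ry": 0, "rz": 0}, {"dx": 0.01, "dy": 0, "dz": -0.03, "rx": 0, "ry": 0, "rz": 0}, {"dx": 0.01, "dy": 0, "dz": -0.03, "rx": 0, "ry": 0, "rz": 0}, {"dx": 0.01, "dy": 0, "dz": -0.03, "rx": 0, "ry": 0, "rz": 0}, {"dx": 0, "dy": 0, "dz": -0.02, "rx": 0, "ry": 0, "rz": 0}, {"dx": 0, "dy": 0, "dz": 0, "rx": 0, "ry": 0, "rz": 0}, {"dx": 0, "dy": 0, "dz": 0, "rx": 0, "ry": 0, "rz": 0}, {"dx": 0, "dy": 0, "dz": 0, "rx": 0, "ry": 0, "rz": 0}, {"dx": 0, "dy": 0, "dz": 0, "rx": 0, "ry": 0, "rz": 0}, {"dx": 0, "dy": 0, "dz": 0, "rx": 0, "ry": 0, "rz": 0}]'

```text
t: 15.4
tcp_pos: [0.503, -0.1899, 0.1499]
tool_rot: [0.649, 0.741, 0.131, 0.115]
force: [2.6, 0.4, 5.2]
finger_gap: 0.107
gripper_force: 50.2
```

The foot is on the ledge: the z force went from −2.5 to +5 N, and the height matches. Opening now.

Call:
move_arm --targets '[{"dx": 0, "dy": 0, "dz": 0, "rx": 0, "ry": 0, "rz": 0}, {"dx": 0, "dy": 0, "dz": 0, "rx": 0, "ry": 0, "rz": 0}, {"dx": 0, "dy": 0, "dz": 0, "rx": 0, "ry": 0, "rz": 0}, {"dx": 0, "dy": 0, "dz": 0, "rx": 0, "ry": 0, "rz": 0}, {"dx": 0, "dy": 0, "dz": 0, "rx": 0, "ry": 0, "rz": 0}, {"dx": 0, "dy": 0, "dz": 0, "rx": 0, "ry": 0, "rz": 0}, {"dx": 0, "dy": 0, "dz": 0, "rx": 0, "ry": 0, "rz": 0}, {"dx": 0, "dy": 0, "dz": 0, "rx": 0, "ry": 0, "rz": 0}, {"dx": 0, "dy": 0, "dz": 0, "rx": 0, "ry": 0, "rz": 0}, {"dx": 0, "dy": 0, "dz": 0, "rx": 0, "ry": 0, "rz": 0}]' --claw 45

```text
t: 16.65
tcp_pos: [0.5027, -0.1897, 0.1493]
tool_rot: [0.649, 0.741, 0.131, 0.114]
force: [0.6, -0.3, 0.3]
finger_gap: 0.449
gripper_force: 0.0
```

Call:
move_arm --targets '[{"dx": -0.07, "dy": -0.01, "dz": 0.2, "rx": 0, "ry": 0, "rz": 0}, {"dx": -0.14, "dy": -0.02, "dz": 0.4, "rx": 0, "ry": 0, "rz": 0}, {"dx": -0.2, "dy": -0.03, "dz": 0.56, "rx": 0, "ry": 0, "rz": 0}, {"dx": -0.2, "dy": -0.03, "dz": 0.56, "rx": 0, "ry": 0, "rz": 0}, {"dx": -0.2, "dy": -0.03, "dz": 0.56, "rx": 0, "ry": 0, "rz": 0}, {"dx": -0.2, "dy": -0.03, "dz": 0.56, "rx": 0, "ry": 0, "rz": 0}, {"dx": -0.2, "dy": -0.03, "dz": 0.56, "rx": 0, "ry": 0, "rz": 0}, {"dx": -0.2, "dy": -0.03, "dz": 0.56, "rx": 0, "ry": 0, "rz": 0}, {"dx": -0.2, "dy": -0.03, "dz": 0.56, "rx": 0, "ry": 0, "rz": 0}, {"dx": 0, "dy": 0, "dz": 0, "rx": 0, "ry": 0, "rz": 0}]'

```text
t: 17.9
tcp_pos: [0.4626, -0.1963, 0.2637]
tool_rot: [0.649, 0.741, 0.13, 0.116]
force: [0.9, -0.1, 0.3]
finger_gap: 0.452
gripper_force: 0.0
```

```bash
python3 - <<'E'
from station import sensors,cams
import cv2,numpy as np
a=cams.snapshot("scene")[:,:,::-1];b=cams.snapshot("side")[:,:,::-1]
s=sensors.sense(); print(s["t"],s["tcp_pos"],s["force"])
f=lambda i,x,y:cv2.resize(i[y:y+150,x:x+100],(400,600),interpolation=cv2.INTER_CUBIC)
cv2.imwrite("pics/c5.png",np.hstack([f(a,225,130),f(b,265,125)]))
E
```

```text
18.0 [ 0.46224444 -0.19568356  0.26237238] [-0.32170379 -0.09920996 -0.58151038]
```

View pics/c5.png

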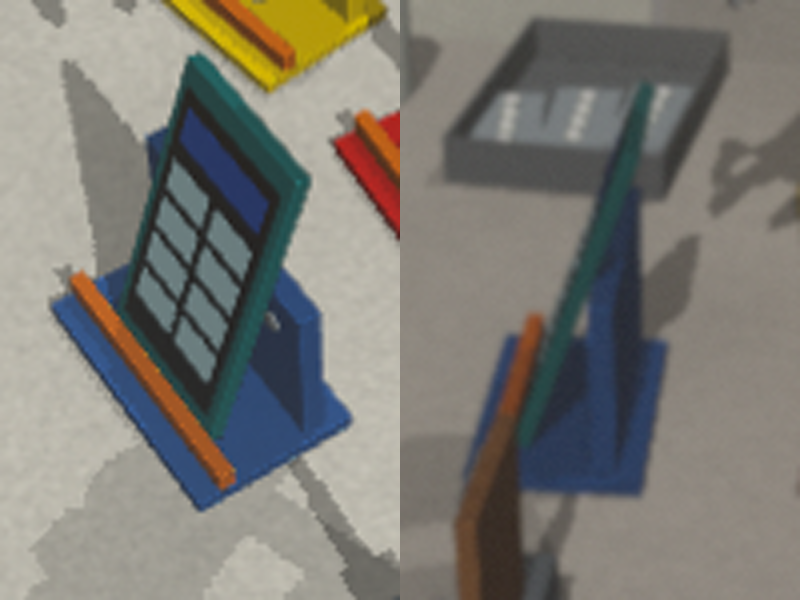

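The tablet leans on the backrest with its foot just behind the lip (right foot corner at (215,435) in the scene crop), and the gripper is clear. I'll run a last centring check, then hand in if it's good.

```bash
python3 - <<'E'
from h import *
from station import order
A=lambda l:[(225+x/4-.375,130+y/4-.375) for x,y in l]
P=cast("scene",A([(197,52),(310,180)]),.1886)[:,:2]
ex=np.array([np.cos(np.radians(7.6)),np.sin(np.radians(7.6))]);ey=np.array([-ex[1],ex[0]])
d=P[1]-P[0];y=(P.mean(0)-[.5345,-.186])@ey;ang=np.degrees(np.arctan2(d[1],d[0]))-97.6
print(y,ang,np.linalg.norm(d))
if abs(y)<.005 and abs(ang)<4: print(order.sign_off())
E
```

```text
-0.0001346197994341884 0.36213685432802833 0.10091529023727491
the job is handed in; nothing more can be done
None
```

The teal tablet is leaning on the blue stand, foot on the ledge just behind the orange lip and screen towards the lip. It measured within 1 mm of centre and 0.4° of square, was set down before release, and was handed in at about 18 s.

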